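# Gauge the toy saucepan for a new lid

## Task

The lid of the grey toy saucepan is lost and a new one must be made to size. Holding the telescoping gauge by its orange knob, stand it inside the saucepan, push the knob fully down so that the plungers spring out to the wall and lock there, then lift it straight out with the knob still down and stand it upright on the round cork coaster, plungers still locked at the pan's width. Leave the saucepan and the white teacup standing where they are.

Things in the scene. Friction and masses are not known exactly. Their poses are not given: they have to be found in the camera images.
- gauge: Loose telescoping gauge standing on its foot, 144 mm tall, 0.2 kg. Origin: centre of the foot's underside, z up. Foot 44 mm across, 8 mm high; steel cross tube 44 mm long along x at 20 mm height; stem 14 mm across; round orange knob with black rings, 28 mm across, at 100 to 144 mm (grip at 122). It can be carried by the knob; with the foot on a floor, pushing the knob slides it down the stem.
- gauge_knob (a joint): How far the orange knob is pushed down: 0 m up (start), 0.020 m fully down. Friction 8 N (12 N near the bottom) holds it where it is left, also when the gauge is lifted by it. At 0.006 m it lets both plungers spring out (0.6 N each); from 0.018 m it clamps them where they are. Fully down, the knob spans 80 to 124 mm above the foot's underside.
- tip_a (a point): Round outer end of the brass plunger, 12 mm thick, that slides out of the cross tube to the gauge's +x, 20 mm above the foot's underside. Held in at the start (48 mm from tip_a to tip_b); travels up to 18 mm (84 mm tip to tip if nothing stops them).
- tip_b (a point): The same on the gauge's -x side; each plunger moves by itself. The distance from tip_a to tip_b is the gauged width, 68 mm in the saucepan.
- saucepan: Grey aluminium toy saucepan, loose, 0.3 kg. Origin: centre of its underside, z up. Outside 76 mm across and 42 mm high, straight round wall 4 mm thick (inside width 68 mm), inner floor 4 mm above the underside. A handle with a black grip sticks out along its +x to 134 mm from the centre, at 28 to 40 mm height.
- coaster: Round cork coaster, 90 mm across and 4 mm thick, fixed to the table. Origin: centre of its underside, at table height.
- teacup: White teacup, loose, to be left alone: 66 mm across, 52 mm high, with a handle. Origin: centre of its underside. Farther off stand fixed toys: a red fridge (195 mm high, about 0.5 m to the robot's right), a blue bed frame (85 mm high, beyond the work), a green armchair (115 mm) and a yellow stool (60 mm), about 0.5 m to its left.

How it is judged:
By the outcome, as a careful person would: the job done as asked, in the order asked, and still so for the second after the job is handed in, with the robot touching nothing.
It also fails if it takes over 51 s, if anything falls off the work surface, if the arm or the gripper's body presses on something with over 40 N, if the wrist force passes 120 N, or if a joint passes its speed limit or range.

## Robot

A 6-joint arm with a two-finger parallel gripper is mounted at the origin on the work surface. World frame = base frame: x ahead of the robot, y to its left, z up, the work surface at z = 0. Lengths are in m, angles in degrees, forces in N, time in s.
With the tool pointing down it reaches from about 0.4 to 0.825 m from the base axis. Payload 7 kg.
Tool frame: the origin (TCP) lies midway between the tips of the shut fingers; the grasp point (between the pads) lies 19 mm behind it; z points along the fingers, y is the direction in which the jaws open and shut (so a half turn about z gives the same grasp; the last joint's range is limited). The gripper opens to 88 mm and grips with 3 to 60 N. Pads are 19 mm wide; open, the fingers measure 130 mm over their backs; the gripper's body (78 mm by 193 mm) begins 47 mm behind the grasp point.
Start: joints at [91.851, 20.546, 0.682, 0, -70.136, -16.507], TCP at [0.171, 0.653, 0.227] pointing down, gripper open.
Joint ranges: [-176.03, 176.03], [-82.01, 121.73], [-58.28, 71.71], [-173.87, 95.51], [-174.79, -0.11], [-173.66, 173.66]. Speed limits (degrees/s): [136.94, 136.94, 172.46, 180, 180, 180].

## Interface

Orientations are given as a 3x3 rotation matrix whose columns are the frame's x, y, z axes.
In Python, from rig import robot gives the robot as it stands. Calls block until the motion is done:
- robot.goto(position, orientation): joint-space move of the TCP to a pose.
- robot.servo_line(position, ori=None, speed=0.15): straight line of the TCP; ori=None keeps the orientation; speed is the mean speed in m/s.
- robot.movej(angles): joint-space move.
- robot.move_gripper(opening): opening from 0.0 (shut) to 1.0 (fully open); the grip force is fixed at half the most; returns when the fingers have stopped.
- robot.dwell(seconds).
- robot.ik(position, orientation): joint angles nearest the present ones, or None.
- robot.grab_frame(name): name is "side" or "top"; returns (picture, depth): 384x512x3 uint8, red, green, blue; 384x512 float32, m along the optical axis (not along the pixel's ray), 0 where there is no reading.
- robot.camera_info(name): a dict with "vfov" (degrees; the focal length in pixels is half the picture's height over the tangent of half this angle, whatever the lens; pixels are square), "cx", "cy" (the principal point, pixels), "view" (4x4, takes a point from world to camera coordinates). Camera axes: x right, y down, z forward; pixel columns grow to the right and rows downward; lengths in m; the calibration is good to about 2 mm. A picture is of the moment at which its call begins. camera_info takes no time and is no camera call.
A pose or a line that the arm cannot do raises robot.Unreachable and nothing moves.
- robot.job_done(): hands the job in, once; it reports no verdict.
Readings, each from a call of its own:
- robot.read_t(): time.
- robot.read_qpos(): joint angles.
- robot.read_qvel(): joint speeds.
- robot.read_effort(): joint torques, N m.
- robot.read_position(): TCP position.
- robot.read_tcp_rot(): TCP orientation.
- robot.read_force(): force on the tool from outside, world axes, zero at the start.
- robot.read_ft_torque(): the same for the moment, N m.
- robot.read_grip_width(): opening from 0.0 (shut) to 1.0 (fully open).
Only numpy, scipy, OpenCV 4.12 (cv2) and the standard library are available. Lean on these libraries where they do the work, as an engineer would, in place of code of your own. Each camera call takes 0.05 s, during which the arm holds its last target.

## Working session

There is one attempt and no reset: what is moved stays moved. The work goes in short steps, each a Python script; the robot and the scene stay as the last script left them, time stands still between calls to the robot, and variables do not carry over. Pictures are saved under pics/ and viewed, and the job is handed in when it is done.

```bash
mkdir -p pics; ls; python3 - <<'E'
from rig import robot
import cv2,numpy as np
np.set_printoptions(precision=4,suppress=True)
for n in ("side","top"):
    p,d=robot.grab_frame(n); cv2.imwrite(f"pics/{n}0.png",p[:,:,::-1]); np.savez(f"{n}0.npz",p=p,d=d)
    i=robot.camera_info(n); print(n,i)
print(robot.read_t(),robot.read_tcp_rot())
E
```

```text
pics
side {'vfov': 54.139630189319156, 'cx': 252.5958467458626, 'cy': 189.11700719024338, 'view': array([[-0.7618, -0.6478,  0.0072,  0.4378],
       [-0.4482,  0.519 , -0.7278,  0.2738],
       [ 0.4678, -0.5577, -0.6857,  0.6121],
       [ 0.    ,  0.    ,  0.    ,  1.    ]])}
top {'vfov': 52.8494483941886, 'cx': 256.9722738906455, 'cy': 190.83181408237752, 'view': array([[-0.013 , -0.9997, -0.0216,  0.0252],
       [-0.9967,  0.0147, -0.0803,  0.5456],
       [ 0.0805,  0.0205, -0.9965,  0.7238],
       [ 0.    ,  0.    ,  0.    ,  1.    ]])}
0.1 [[ 0.9674 -0.2532 -0.0002]
 [-0.2532 -0.9674 -0.0015]
 [ 0.0002  0.0015 -1.    ]]
```

View pics/side0.png

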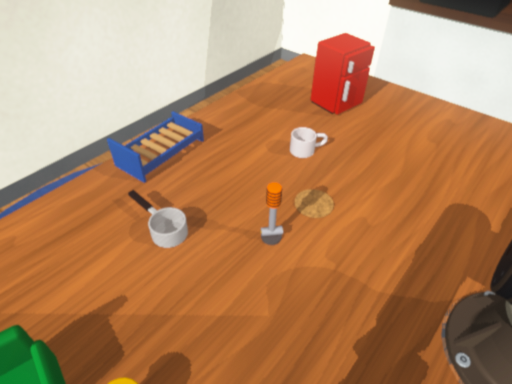

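View pics/top0.png

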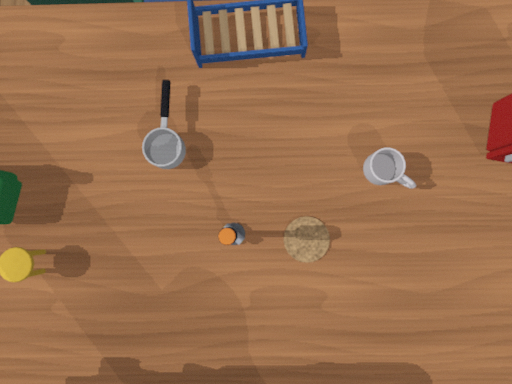

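The side view shows the pan at (168,227), the gauge at (272,215), the coaster at (314,203) and the cup at (303,143). In the top view they are at (164,148), knob (228,236), (307,239) and (385,167).

```bash
cat > h.py <<'E'
import numpy as np,cv2
from rig import robot
np.set_printoptions(precision=4,suppress=True)
def cam(n):
    i=robot.camera_info(n); f=192/np.tan(np.radians(i['vfov']/2)); V=np.array(i['view']); R=V[:3,:3]; return f,i['cx'],i['cy'],R,V[:3,3],-R.T@V[:3,3]
def ray(n,u,v,z):
    f,cx,cy,R,t,c=cam(n); d=R.T@np.array([(u-cx)/f,(v-cy)/f,1]); return c+d*(z-c[2])/d[2]
def cloud(n,d):
    f,cx,cy,R,t,c=cam(n); v,u=np.mgrid[0:384,0:512]; P=np.dstack([(u-cx)/f*d,(v-cy)/f*d,d])
    return P@R+c
def proj(n,P):
    f,cx,cy,R,t,c=cam(n); q=R@np.array(P)+t; return f*q[0]/q[2]+cx,f*q[1]/q[2]+cy
def circ(xy):
    A=np.c_[2*xy,np.ones(len(xy))]; s=np.linalg.lstsq(A,(xy**2).sum(1),rcond=None)[0]; return s[:2],np.sqrt(s[2]+s[:2]@s[:2])
E
python3 - <<'E'
from h import *
for n in ("top","side"):
    D=np.load(n+'0.npz'); p,d=D['p'],D['d']; P=cloud(n,d); hsv=cv2.cvtColor(p,cv2.COLOR_RGB2HSV)
    print(n,'C',cam(n)[5],'table z',[round(float(P[v,u,2]),4) for v,u in ((300,250),(200,100),(330,300),(250,400),(100,330))])
    H,S,V=[hsv[...,k].astype(int) for k in range(3)]
    grey=((S<60)&(V>90)).astype(np.uint8)
    orange=((H<14)&(S>235)&(V>200)).astype(np.uint8)
    for nm,m in (('grey',grey),('or',orange)):
        k,l,st,c=cv2.connectedComponentsWithStats(m)
        for j in range(1,k):
            if st[j,4]>25: 
                pts=P[(l==j)&(d>0)]; print(nm,st[j],c[j],np.median(pts,0) if len(pts) else None, pts[:,2].max() if len(pts) else None)
E
```

```text
top C [0.4859 0.0023 0.7656] table z [-0.0007, 0.0011, -0.0005, -0.0006, -0.0015]
grey [ 142  117   44   52 1480] [163.3649 146.6939] [0.6364 0.2013 0.0065] 0.04586840592074004
grey [ 363  147   53   42 1406] [386.7383 167.8065] [ 0.5868 -0.2343  0.0197] 0.05596926415331738
grey [505 154   7   8  48] [508.1458 157.8958] [ 0.5949 -0.4353  0.0686] 0.0802396129962798
grey [232 232  13  13  78] [238.6795 239.0897] [0.4543 0.0531 0.0266] 0.030931919201223512
side C [0.1699 0.4828 0.6159] table z [0.0014, 0.0014, -0.0017, -0.0001, 0.042]
grey [    0     0   512   207 52608] [201.5282  65.7836] [ 1.9757 -0.7945 -0.3032] 0.17627204326738882
grey [348  62   6  11  44] [350.2727  66.75  ] [ 0.5949 -0.432   0.1594] 0.1717612237810512
grey [343  81   7  20  74] [345.6486  90.5135] [ 0.5951 -0.4325  0.0881] 0.11448202316868372
grey [140 125  28  18  40] [153.525 133.275] [0.9136 0.013  0.031 ] 0.03623224184288809
grey [290 127  37  31 758] [304.8245 141.6425] [ 0.582  -0.2187  0.0313] 0.05250869050796392
grey [ 147  206   40   42 1284] [167.2025 226.2251] [0.6412 0.2005 0.0222] 0.04461757818993661
grey [261 209  22  35 421] [271.6627 229.5629] [0.4608 0.0747 0.0263] 0.092614018108918
grey [484 291  10   4  26] [488.0769 292.4615] [ 0.0798 -0.0767  0.0151] 0.017533754381981348
grey [508 304   4  11  30] [509.9    308.4667] [0.064  0.0314 0.124 ] 0.12697280433479313
grey [455 352  16  17 205] [462.5073 359.8293] [0.0742 0.0778 0.0151] 0.01860382281991335
or [269 198   9   8  34] [272.5882 201.5294] [0.4585 0.0801 0.1186] 0.1284817607274062
```

```bash
python3 - <<'E'
from h import *
for n in ("top","side"):
    D=np.load(n+'0.npz'); p,d=D['p'],D['d']; P=cloud(n,d); P[d==0]=9
    near=lambda x,y,r:np.hypot(P[...,0]-x,P[...,1]-y)<r
    m=near(.637,.2,.06)&(P[...,2]>.0375)&(P[...,2]<.047)&(P[...,0]<.675)
    c,r=circ(P[m][:,:2]); print(n,'rim',c,r,m.sum(), 'wall z<.035 outer', )
    m=near(.6364,.2,.16)&(P[...,2]>.02)&(P[...,2]<.05)&~near(c[0],c[1],.06)&(P[...,0]<.85)
    q=P[m]; print('handle',q[:,:2].mean(0),np.degrees(np.arctan2(*(q[:,:2].mean(0)-c)[::-1])), np.hypot(*(q[:,:2]-c).T).max())
    m=near(.455,.07,.06)&(P[...,2]>.1)
    q=P[m]; print('knob',m.sum(),q.mean(0),q.min(0),q.max(0)); 
    m=near(.455,.07,.06)&(P[...,2]>.135)
    q=P[m]; print('knobtop',m.sum(),q.mean(0),q.min(0),q.max(0)); 
    m=near(.455,.07,.05)&(P[...,2]>.013)&(P[...,2]<.032)
    q=P[m][:,:2]; print('tube',m.sum(),q.mean(0),q.min(0),q.max(0)); w,v=np.linalg.eigh(np.cov(q.T)); print(w,v[:,1])
    big=[]
    for (nm,b) in (('g',(((228,238) if n=='top' else (272,215)))),):
        u,v=b; cv2.imwrite(f'pics/zoom_{n}.png',cv2.resize(p[v-50:v+50,u-50:u+100][:,:,::-1],None,fx=5,fy=5,interpolation=cv2.INTER_CUBIC))
    hsv=cv2.cvtColor(p,cv2.COLOR_RGB2HSV).astype(int); 
    u,v=(307,239) if n=='top' else (318,208)
    print('coaster hsv',hsv[v,u-15:u+16:3].tolist(), hsv[v+40,u:u+30:5].tolist())
E
```

```text
top rim [0.6325 0.1988] 0.03576806002805413 291 wall z<.035 outer
handle [0.728  0.1938] -3.010206821681114 0.13389650270107586
knob 273 [0.4653 0.0644 0.1421] [0.4512 0.0516 0.1074] [0.4786 0.0789 0.1479]
knobtop 252 [0.465  0.0652 0.1439] [0.4512 0.0516 0.1371] [0.4786 0.0789 0.1479]
tube 93 [0.4621 0.0588] [0.4445 0.0453] [0.4848 0.0836]
[0.     0.0002] [-0.7588 -0.6513]
coaster hsv [[17, 99, 173], [16, 94, 174], [16, 98, 174], [16, 100, 155], [17, 102, 143], [16, 104, 132], [16, 101, 131], [16, 99, 137], [17, 100, 145], [16, 102, 143], [17, 107, 133]] [[14, 127, 175], [13, 129, 174], [14, 128, 174], [13, 124, 175], [13, 128, 173], [13, 125, 173]]
side rim [0.6326 0.2029] 0.0357995646410538 247 wall z<.035 outer
handle [0.7268 0.2   ] -1.746082516399996 0.13251433338151422
knob 354 [0.4615 0.0747 0.1296] [0.4512 0.0556 0.1   ] [0.4788 0.084  0.146 ]
knobtop 163 [0.4637 0.0717 0.1424] [0.4514 0.0556 0.1351] [0.4788 0.0839 0.146 ]
tube 180 [0.4627 0.0727] [0.4455 0.0514] [0.4824 0.0904]
[0.     0.0002] [0.6778 0.7352]
coaster hsv [[15, 155, 148], [17, 153, 193], [16, 151, 201], [16, 152, 200], [17, 150, 199], [16, 153, 187], [16, 152, 194], [17, 152, 207], [17, 149, 217], [16, 153, 197], [14, 171, 173]] [[13, 183, 205], [13, 184, 207], [13, 185, 196], [13, 183, 196], [13, 183, 192], [13, 184, 187]]
```

View pics/zoom_top.png

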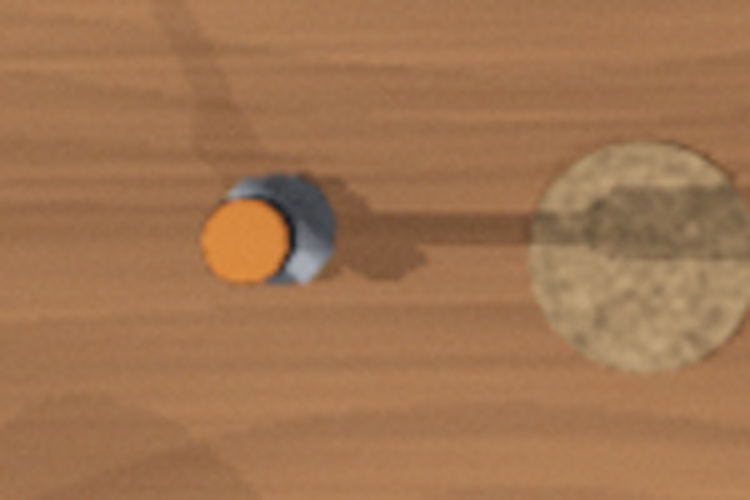

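View pics/zoom_side.png

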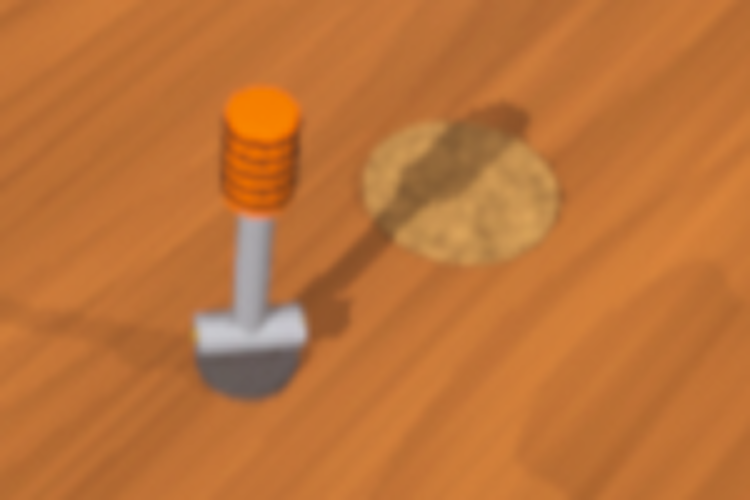

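The zooms show a diagonal cross tube with the knob upright above it, and the coaster clear. The two cameras disagree by about 4 mm in y. Next I'll locate the coaster, then grasp with the jaws along y so the grasp centres the knob and gives me each camera's bias.

```bash
python3 - <<'E'
from h import *
for n in ("top","side"):
    D=np.load(n+'0.npz'); p,d=D['p'],D['d']
    hsv=cv2.cvtColor(cv2.GaussianBlur(p,(5,5),0),cv2.COLOR_RGB2HSV).astype(int)
    u,v=(307,239) if n=='top' else (314,203)
    m=((hsv[...,1]<(116 if n=='top' else 168))&(hsv[...,0]>=14)).astype(np.uint8); w=np.zeros_like(m); w[v-30:v+30,u-30:u+30]=m[v-30:v+30,u-30:u+30]
    w=cv2.morphologyEx(w,cv2.MORPH_OPEN,np.ones((3,3)))
    c=max(cv2.findContours(w,cv2.RETR_EXTERNAL,cv2.CHAIN_APPROX_NONE)[0],key=cv2.contourArea)
    c=cv2.convexHull(c)[:,0]; q=np.array([ray(n,a,b,.004)[:2] for a,b in c]); print(n,circ(q),q.min(0),q.max(0))
    P=cloud(n,d); m=(P[...,2]>.138)&(abs(P[...,0]-.465)<.03)&(abs(P[...,1]-.068)<.03)&(d>0)
    (a,b),r=cv2.minEnclosingCircle(np.argwhere(m)[:,::-1].astype(np.float32)); print('knob ray',ray(n,a,b,.144))
R=np.array([[1,0,0],[0,-1,0],[0,0,-1.]])
for P in ([.465,.0675,.2],[.465,.0675,.103],[.633,.201,.16],[.633,.201,.085],[.456,-.07,.16],[.456,-.07,.085]): print(robot.ik(P,R))
E
```

```text
top (array([ 0.4516, -0.0769]), np.float64(0.04470354952455198)) [ 0.4071 -0.1214] [ 0.4965 -0.0334]
knob ray [0.465  0.0655 0.144 ]
side (array([ 0.4526, -0.072 ]), np.float64(0.04540012465078603)) [ 0.408  -0.1176] [ 0.4979 -0.0262]
knob ray [0.4631 0.0721 0.144 ]
[ 32.3509   2.0893 -26.516    0.     -61.3947  57.6491]
[ 32.3509   8.314  -34.158    0.     -47.528   57.6491]
[ 34.4021  22.138   -5.9126   0.     -61.9494  55.5979]
[ 34.4021  25.9988 -10.6118   0.     -53.3894  55.5979]
[ 15.8389   3.4878 -30.8114   0.     -55.7009  74.1611]
[ 15.8389   8.984  -36.3954   0.     -44.6205  74.1611]
```

```bash
python3 - <<'E'
from h import *
R=np.array([[1,0,0],[0,-1,0],[0,0,-1.]])
robot.goto([.4647,.068,.2],R)
print(robot.read_t(),robot.read_force())
robot.servo_line([.4647,.068,.103],speed=.12)
p,d=robot.grab_frame('side'); cv2.imwrite('pics/s1.png',cv2.resize(p[100:300,170:400,::-1],None,fx=3,fy=3))
print(robot.read_t(),robot.read_position(),robot.read_force())
E
```

```text
2.4333 [ 1.1074 -0.5994 -0.2674]
3.4417 [0.4653 0.0683 0.1037] [-0.4181  0.1758  0.63  ]
```

View pics/s1.png

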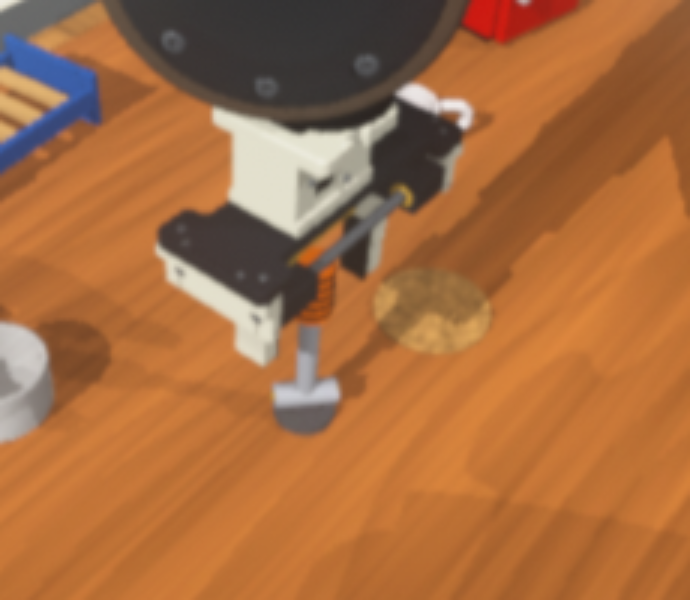

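The knob stands upright between the open fingers and nothing touches. Next I close, lift a little and check.

```bash
python3 - <<'E'
from h import *
robot.move_gripper(0.0)
print(robot.read_t(),robot.read_grip_width()*88,robot.read_position(),robot.read_force())
robot.servo_line([.4647,.068,.175],speed=.12)
robot.dwell(.2)
print(robot.read_t(),robot.read_position(),robot.read_force(),robot.read_tcp_rot())
for n in ('side','top'):
    p,d=robot.grab_frame(n); np.savez(n+'2.npz',p=p,d=d); 
    a=p[100:300,170:400] if n=='side' else p[140:300,150:350]
    cv2.imwrite(f'pics/{n}2.png',cv2.resize(a[:,:,::-1],None,fx=3,fy=3))
E
```

```text
4.4167 26.972115834076863 [0.4646 0.0679 0.1029] [-0.2513 -0.3711 -0.1623]
5.3667 [0.4642 0.0678 0.1742] [ 0.6413 -0.2035 -2.2718] [[ 1.     -0.0001 -0.0015]
 [-0.0001 -1.     -0.0008]
 [-0.0015  0.0008 -1.    ]]
```

View pics/side2.png

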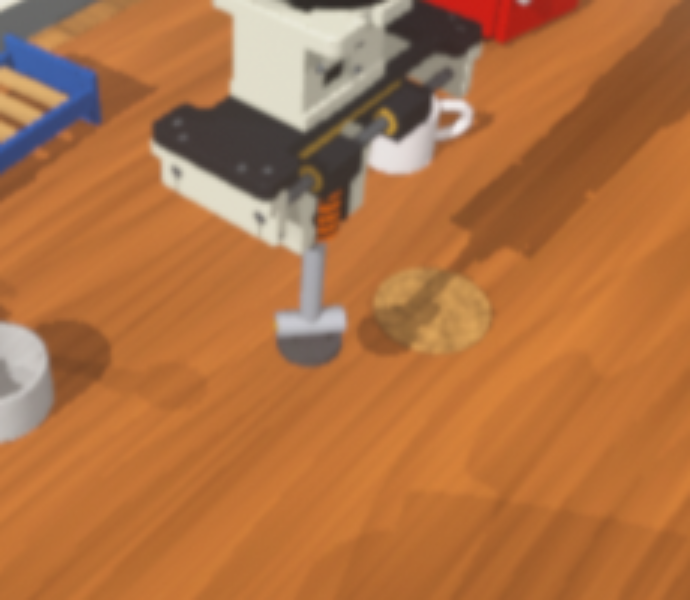

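View pics/top2.png

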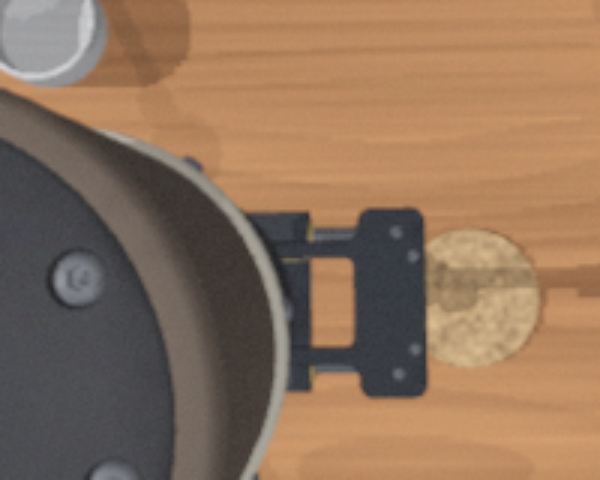

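Gauge held and upright: stem at (274,195), foot at (273,217) full-frame in side view. Next I compare with the projection from the known TCP.

```bash
python3 - <<'E'
from h import *
D=np.load('side2.npz'); p,d=D['p'],D['d']; P=cloud('side',d)
hsv=cv2.cvtColor(p,cv2.COLOR_RGB2HSV).astype(int)
m=(d>0)&(abs(P[...,0]-.465)<.045)&(abs(P[...,1]-.07)<.045)&(P[...,2]>.06)
base=np.array([.4645,.0678]); z0=.071
for v in range(188,200,2):
    us=np.where(m[v,240:300]&(hsv[v,240:300,1]<110))[0]+240
    # height along axis at row v
    zs=np.linspace(.1,.175,400); pr=np.array([proj('side',[*base,z]) for z in zs]); k=np.argmin(abs(pr[:,1]-v))
    print(v,us.min(),us.max(),'c',(us.min()+us.max())/2,'proj u',pr[k,0],'z',zs[k])
q=P[m]; 
s=q[(q[:,2]>.11)&(q[:,2]<.16)&(abs(q[:,0]-.465)<.02)]
print('stem pts',s.mean(0))
# upper part vs lower part tilt
for a,b in ((.11,.125),(.125,.14),(.14,.155)):
    t=q[(q[:,2]>a)&(q[:,2]<b)]; print(a,len(t),t.mean(0))
t=q[(q[:,2]>.082)&(q[:,2]<.104)]; print('tube',t.mean(0),len(t)); w,v=np.linalg.eigh(np.cov(t[:,:2].T));print(v[:,1])
f=q[(q[:,2]<.081)]; print('foot',f.mean(0),f.min(0),f.max(0))
dirc=cam('side')[5][:2]-base; dirc/=np.linalg.norm(dirc); print('todir cam',dirc)
print(proj('side',[*base,.071+.02]))
E
```

```text
188 271 277 c 274.0 proj u 274.7985794878148 z 0.14135338345864662
190 271 277 c 274.0 proj u 274.668229192617 z 0.1362781954887218
192 270 277 c 273.5 proj u 274.5391721107843 z 0.131203007518797
194 270 277 c 273.5 proj u 274.4066806094786 z 0.12593984962406016
196 270 277 c 273.5 proj u 274.2755383662931 z 0.12067669172932331
198 270 277 c 273.5 proj u 274.1457248749158 z 0.11541353383458647
stem pts [0.4621 0.0736 0.1347]
0.11 44 [0.4623 0.0738 0.1179]
0.125 44 [0.4625 0.0734 0.1322]
0.14 42 [0.4622 0.0741 0.1474]
tube [0.4623 0.0737 0.0949] 213
[0.6753 0.7375]
foot [0.4566 0.0787 0.0777] [0.4431 0.0558 0.0703] [0.4789 0.0931 0.0808]
todir cam [-0.5788  0.8155]
(np.float64(273.5603814328437), np.float64(206.93852758364028))
```

```bash
python3 - <<'E'
from h import *
D=np.load('side0.npz'); p,d=D['p'],D['d']; P=cloud('side',d)
m=(d>0)&(abs(P[...,0]-.465)<.045)&(abs(P[...,1]-.07)<.045)&(P[...,2]>.004)
q=P[m]
for a,b in ((.04,.055),(.055,.07),(.07,.085)):
    t=q[(q[:,2]>a)&(q[:,2]<b)]; print(a,len(t),t.mean(0))
t=q[(q[:,2]>.011)&(q[:,2]<.033)]; print('tube',t.mean(0),len(t))
t=q[(q[:,2]>.105)&(q[:,2]<.135)]; print('knob',t.mean(0),len(t))
E
```

```text
0.04 32 [0.4628 0.073  0.0474]
0.055 36 [0.4624 0.0729 0.0622]
0.07 39 [0.4633 0.0733 0.0776]
tube [0.4625 0.0727 0.024 ] 186
knob [0.4598 0.0773 0.1205] 170
```

Side-camera bias is about (+1,+1) mm. Fusing both views, I get the pan at about (0.632, 0.201) and the coaster at about (0.4515, -0.074).

```bash
python3 - <<'E'
from h import *
X,Y=.632,.2012
robot.servo_line([X,Y,.175],speed=.2)
robot.servo_line([X,Y,.150],speed=.1)
robot.dwell(.15)
print(robot.read_t(),robot.read_position(),robot.read_force())
for n in ('side','top'):
    p,d=robot.grab_frame(n); np.savez(n+'3.npz',p=p,d=d)
    a=p[130:280,70:270] if n=='side' else p[60:230,80:280]
    cv2.imwrite(f'pics/{n}3.png',cv2.resize(a[:,:,::-1],None,fx=3.5,fy=3.5))
E
```

```text
7.2333 [0.6324 0.2013 0.1509] [-0.3428 -0.3923 -2.0958]
```

View pics/side3.png

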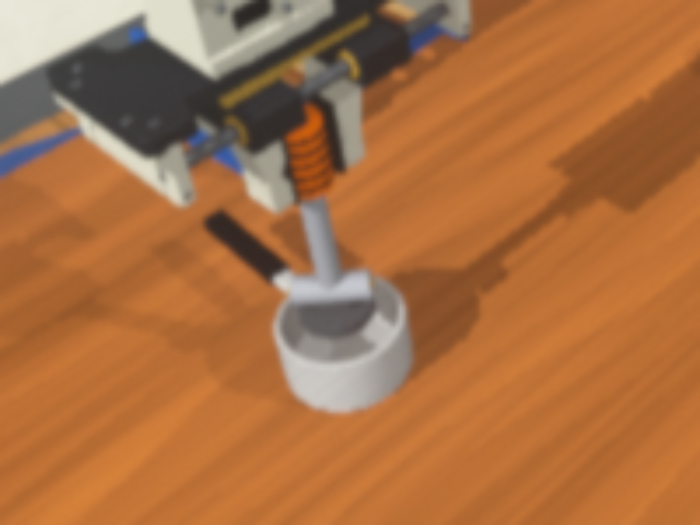

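```bash
python3 - <<'E'
from h import *
D=np.load('side3.npz'); p,d=D['p'],D['d']; P=cloud('side',d); hsv=cv2.cvtColor(p,cv2.COLOR_RGB2HSV).astype(int)
m=(d>0)&(abs(P[...,0]-.632)<.03)&(abs(P[...,1]-.202)<.03)
q=P[m]; dc=cam('side')[5][:2]-np.array([.632,.201]); dc/=np.linalg.norm(dc); print(dc)
for a,b in ((.085,.1),(.1,.112),(.112,.125)):
    t=q[(q[:,2]>a)&(q[:,2]<b)]; print(a,len(t),t.mean(0)[:2]-.0059*dc)
t=q[(q[:,2]>.058)&(q[:,2]<.08)]; print('tube',t.mean(0),len(t))
D0=np.load('side0.npz'); P0=cloud('side',D0['d'])
m=(np.hypot(P0[...,0]-.632,P0[...,1]-.202)<.05)&(P0[...,2]>.0375)&(P0[...,2]<.047)&(P0[...,0]<.675)
print('rim side',circ(P0[m][:,:2]))
E
```

```text
[-0.8537  0.5207]
0.085 40 [0.6339 0.203 ]
0.1 31 [0.634  0.2025]
0.112 40 [0.6338 0.2028]
tube [0.6289 0.2058 0.0716] 208
rim side (array([0.6326, 0.2029]), np.float64(0.0357995646410538))
```

The gauge is vertical and centred over the pan to about 1 mm. Next I lower it and push in steps.

```bash
python3 - <<'E'
from h import *
X,Y=.6315,.2012
robot.servo_line([X,Y,.112],speed=.06); robot.dwell(.1)
print(robot.read_t(),robot.read_position(),robot.read_force())
for z in (.106,.102,.098,.094,.090,.088,.0865):
    robot.servo_line([X,Y,z],speed=.03); robot.dwell(.15)
    f=robot.read_force(); print(z,robot.read_t(),robot.read_position()[2],f,robot.read_grip_width()*88)
    if f[2]>30: break
E
```

```text
8.2167 [0.6318 0.2014 0.1125] [ 0.0603  0.2612 -2.3134]
0.106 8.7167 0.10617895251732436 [ 0.3932  0.2792 -0.5574] 27.42810307632731
0.102 9.15 0.10277347132751516 [ 0.1003 -0.1645  5.214 ] 27.61478718784645
0.098 9.5833 0.09849122162622999 [ 0.6426 -0.1652  5.3983] 27.880345479326394
0.094 10.0167 0.09424947242586248 [1.3861 0.2425 4.8977] 27.69160815062505
0.09 10.45 0.09012646386619322 [ 1.6804 -0.5688  3.2767] 27.338513846910036
0.088 10.85 0.08827386362772661 [2.5779 0.3191 5.6795] 27.274140008404718
0.0865 11.25 0.0871247892418907 [ 1.2604 -0.4379  7.2089] 27.60729296742288
```

```bash
python3 - <<'E'
from h import *
X,Y=.6315,.2012
for z in (.0855,.0845,.0835,.0825,.0815):
    robot.servo_line([X,Y,z],speed=.03); robot.dwell(.2)
    f=robot.read_force(); print(z,robot.read_t(),robot.read_position()[2],f)
    if f[2]>22: break
for n in ('side','top'):
    p,d=robot.grab_frame(n); np.savez(n+'4.npz',p=p,d=d)
    a=p[130:280,70:270] if n=='side' else p[60:230,80:280]
    cv2.imwrite(f'pics/{n}4.png',cv2.resize(a[:,:,::-1],None,fx=3.5,fy=3.5))
E
```

```text
0.0855 11.7 0.08678326593046308 [-0.3729 -1.0666 10.7255]
0.0845 12.15 0.08664819087143782 [-2.5641 -1.6779 15.6649]
0.0835 12.6 0.0865539263481866 [-4.015  -2.2431 21.0234]
0.0825 13.05 0.08637410863666717 [-5.2527 -3.2825 25.8682]
```

View pics/side4.png

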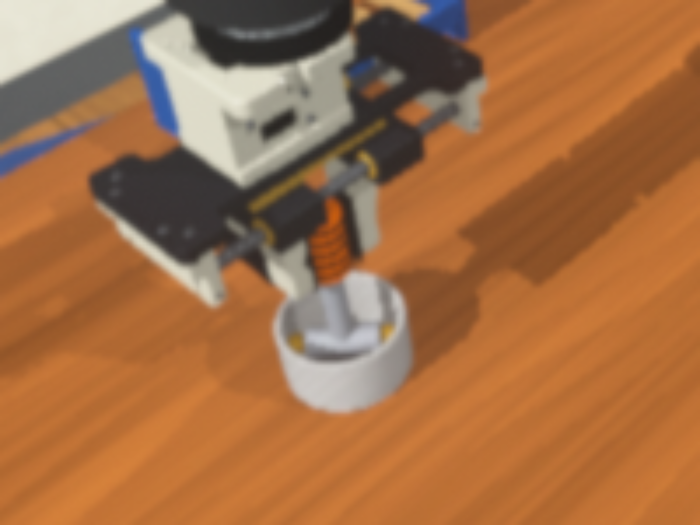

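The push reached a hard stop: z held at 0.0865 while the force rose to 26 N, after 20 mm of travel. Brass shows at both walls, (298,340) and (388,330) in the crop. Next I lift straight out.

```bash
python3 - <<'E'
from h import *
X,Y=.6315,.2012
robot.servo_line([X,Y,.0868],speed=.03); robot.dwell(.15); print(robot.read_force(),robot.read_position())
robot.servo_line([X,Y,.095],speed=.03); print(robot.read_force())
robot.servo_line([X,Y,.165],speed=.08); robot.dwell(.2); print(robot.read_t(),robot.read_force(),robot.read_position())
for n in ('side','top'):
    p,d=robot.grab_frame(n); np.savez(n+'5.npz',p=p,d=d)
    a=p[130:280,70:270] if n=='side' else p[60:230,80:280]
    cv2.imwrite(f'pics/{n}5.png',cv2.resize(a[:,:,::-1],None,fx=3.5,fy=3.5))
E
```

```text
[-0.956   0.5212  6.7322] [0.6312 0.2013 0.0866]
[-0.4803  0.0409 -2.5311]
15.2417 [ 0.1057  0.2919 -1.9462] [0.6313 0.2011 0.1643]
```

View pics/side5.png

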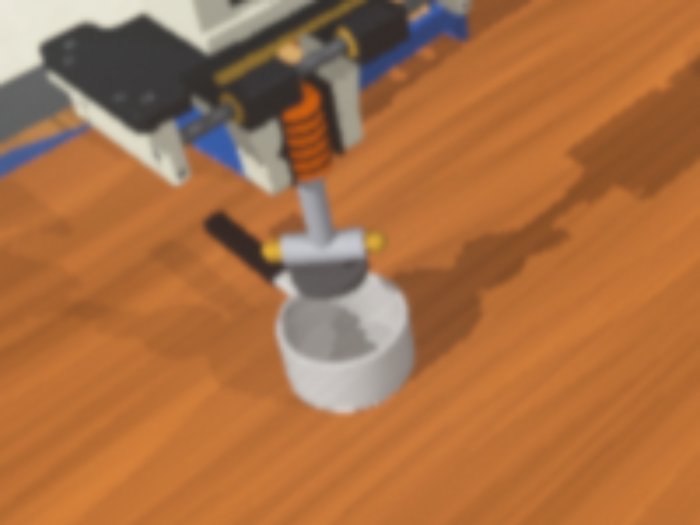

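The gauge is out with both brass plungers extended, at (272,250) and (376,242) in the crop. The pan is still in place.

```bash
python3 - <<'E'
from h import *
D=np.load('side5.npz'); p,d=D['p'],D['d']; P=cloud('side',d); hsv=cv2.cvtColor(p,cv2.COLOR_RGB2HSV).astype(int)
m=(hsv[...,0]>17)&(hsv[...,0]<32)&(hsv[...,1]>120)&(d>0)&(P[...,2]>.08)&(P[...,2]<.125)&(abs(P[...,0]-.632)<.06)&(abs(P[...,1]-.2)<.06)
k,l,st,c=cv2.connectedComponentsWithStats(m.astype(np.uint8))
q=P[m][:,:2]; w,v=np.linalg.eigh(np.cov(q.T)); s=q@v[:,1]; print(st[1:],v[:,1],'span',np.ptp(s))
X,Y=.4515,-.074
robot.servo_line([X,Y,.165],speed=.2)
robot.servo_line([X,Y,.100],speed=.1); robot.dwell(.15)
print(robot.read_t(),robot.read_force(),robot.read_position())
for n in ('side','top'):
    p,d=robot.grab_frame(n); np.savez(n+'6.npz',p=p,d=d)
    a=p[120:270,230:400] if n=='side' else p[170:310,220:400]
    cv2.imwrite(f'pics/{n}6.png',cv2.resize(a[:,:,::-1],None,fx=3.5,fy=3.5))
E
```

```text
[[174 196   6   6  27]
 [145 199   5   6  26]] [0.661  0.7504] span 0.064843242924843
18.0833 [-0.8788 -0.4131 -1.8531] [ 0.452  -0.0739  0.1007]
```

View pics/side6.png

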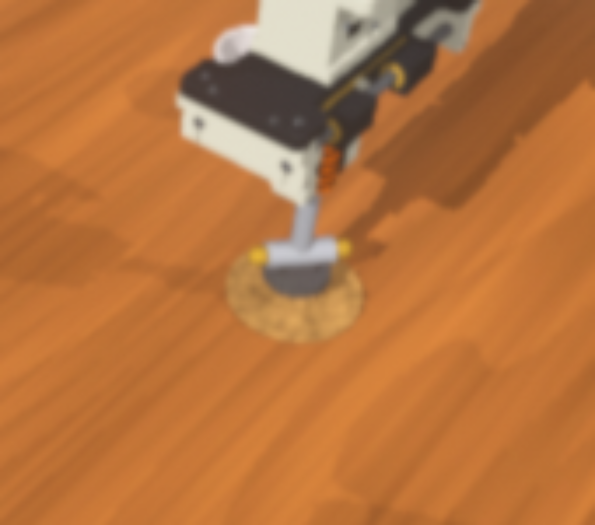

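The gauge hangs upright over the coaster at about (300,290) in the crop. The tip span measures about 65 mm at 1.7 mm per pixel, which fits 68. Next I set it down and release.

```bash
python3 - <<'E'
from h import *
X,Y=.4515,-.074
for z in (.089,.0875,.0868,.0862,.0856,.085):
    robot.servo_line([X,Y,z],speed=.04); robot.dwell(.15)
    f=robot.read_force(); print(z,robot.read_position(),f)
    if f[2]>.5: break
robot.move_gripper(0.5); robot.dwell(.3)
p,d=robot.grab_frame('side'); np.savez('side7.npz',p=p,d=d); cv2.imwrite('pics/side7.png',cv2.resize(p[120:270,230:400,::-1],None,fx=3.5,fy=3.5))
print(robot.read_t(),robot.read_grip_width(),robot.read_force())
E
```

```text
0.089 [ 0.4516 -0.074   0.089 ] [ 0.5576 -0.5586 -2.3377]
0.0875 [ 0.4515 -0.074   0.0875] [-0.1055  0.4656 -2.2212]
0.0868 [ 0.4515 -0.074   0.0868] [ 0.6705  0.1579 -1.4747]
0.0862 [ 0.4517 -0.0741  0.0866] [-1.7775  0.1301  5.7346]
20.8583 0.49962812208292917 [-0.097  -0.238  -0.3161]
```

View pics/side7.png

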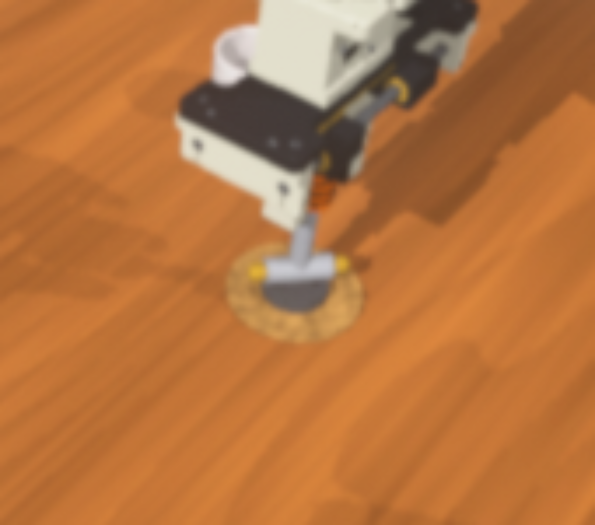

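The gauge stands released and upright on the coaster. Next I retreat up and away, then check.

```bash
python3 - <<'E'
from h import *
X,Y=.4515,-.074
robot.move_gripper(1.0)
robot.servo_line([X,Y,.2],speed=.1)
robot.movej([91.851,20.546,0.682,0,-70.136,-16.507]); robot.dwell(.2)
print(robot.read_t())
for n in ('side','top'):
    p,d=robot.grab_frame(n); np.savez(n+'8.npz',p=p,d=d); cv2.imwrite(f'pics/{n}8.png',p[:,:,::-1])
    P=cloud(n,d); q=P[(d>0)&(abs(P[...,0]-X)<.04)&(abs(P[...,1]-Y)<.04)&(P[...,2]>.11)]
    print(n,'knob top z',np.sort(q[:,2])[-20:].mean(),q.min(0),q.max(0))
    hsv=cv2.cvtColor(p,cv2.COLOR_RGB2HSV).astype(int)
    m=(hsv[...,0]>17)&(hsv[...,0]<32)&(hsv[...,1]>140)&(d>0)&(P[...,2]>.012)&(P[...,2]<.04)&(abs(P[...,0]-X)<.05)&(abs(P[...,1]-Y)<.05)
    q=P[m][:,:2]; 
    if len(q)>3: w,v=np.linalg.eigh(np.cov(q.T)); print('span',np.ptp(q@v[:,1]),len(q))
    m=(np.hypot(P[...,0]-.632,P[...,1]-.202)<.05)&(P[...,2]>.0375)&(P[...,2]<.047)&(P[...,0]<.675)
    print('rim',circ(P[m][:,:2]))
    u,v=(307,239) if n=='top' else (312,190); cv2.imwrite(f'pics/z{n}8.png',cv2.resize(p[v-45:v+45,u-50:u+50,::-1],None,fx=5,fy=5,interpolation=cv2.INTER_CUBIC))
E
```

```text
26.0
side knob top z 0.12848472314495588 [ 0.4377 -0.0847  0.11  ] [ 0.4663 -0.0564  0.1292]
span 0.06574237781234685 38
rim (array([0.6318, 0.202 ]), np.float64(0.0357171526934245))
top knob top z 0.13060979588965252 [ 0.4373 -0.0887  0.1153] [ 0.4652 -0.0605  0.1316]
rim (array([0.6318, 0.1979]), np.float64(0.03586498561948528))
```

View pics/side8.png

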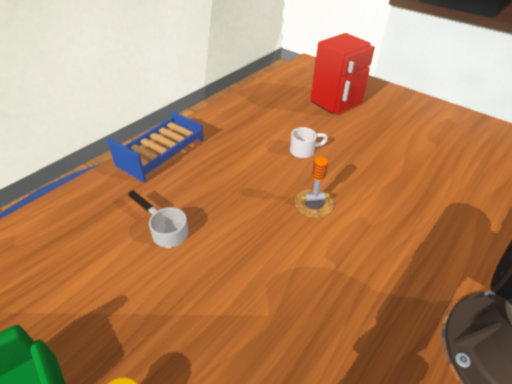

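View pics/zside8.png

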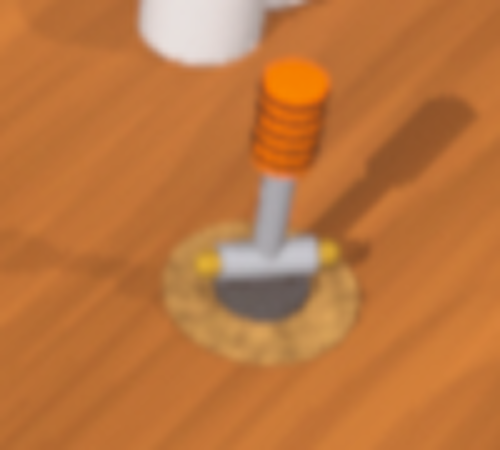

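View pics/ztop8.png

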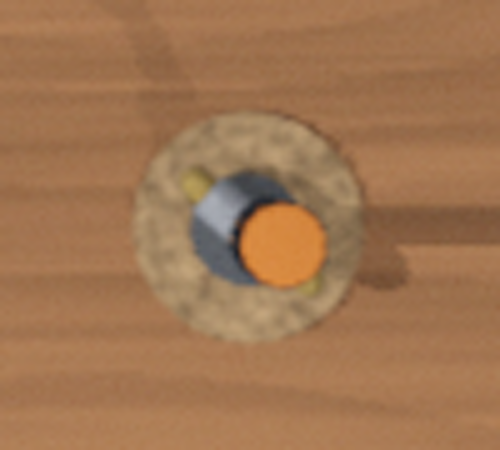

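The gauge stands upright in the middle of the coaster at (314,203) in the side view, with both brass tips out. Its knob top is at about 128 mm, which is 124 + 4, so the knob is fully down. Pan and cup are in place.

```bash
python3 -c "
from rig import robot
print(robot.job_done(), robot.read_t())"
```

```text
the job is handed in; nothing more can be done
the job is handed in; nothing more can be done
```

The gauge now stands upright on the cork coaster with its knob fully down and both plungers locked out, and the job is handed in. The clock read about 26 s, against the 51 s limit. I gripped it by the orange knob, stood it in the saucepan and pushed until the knob hit a hard stop (about 20 mm of travel, 26 N). I then lifted it straight out, set it down on the coaster and backed the arm away.

Last checks:
- **Knob:** its top is at 128–131 mm above the table. Fully down on the 4 mm coaster should be 128 mm.
- **Plungers:** the tip-to-tip span reads about 65–66 mm in the pictures. One pixel is about 1.7 mm, so this is consistent with 68 mm but does not confirm it exactly.
- **Saucepan:** it is standing in place, but its rim centre reads about 1 mm from where it started.
- **Teacup:** it looks unmoved in the side picture; I did not measure it.
- **Cameras:** the two disagreed by about 4 mm in y throughout. I corrected for this using the known position of the gripper while it held the gauge.

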